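# Crack the seal of the dry case in the gauge drawer

### The job

Pull the gauge drawer out to its stop, then take the handle of the yellow lid of the sealed dry case in it, break the lid free of its sticky gasket and ease it open until its front edge stands about 20 mm up, so that the case can air - never flinging it wide open. Finish while still holding the lid ajar like that, with the drawer still out; do not let go, and leave the other things on the bench where they are.

Things in the scene. Friction and masses are not known exactly. Their poses are not given: they have to be found in the camera images.
- cabinet: orange-brown wooden drawer cabinet, fixed on the bench, 260 mm deep (its own x), 250 mm wide (y), 170 mm high; origin at the centre of its underside; its front, with the drawer, faces its own -x. Its top is a closed board, so the drawer's contents are reached only when the drawer is out
- drawer (a joint): the drawer: m it is pulled out of the cabinet along the cabinet's -x; 0 shut, 0.18 at its stop; it starts 0 to 0.03 out; about 2 N of friction, it stays where it is left. Its front board is 15 mm thick, 143 mm tall, its top edge 156 mm above the bench
- drawer_handle (a point): middle of the drawer's steel bar handle: a straight horizontal round bar 11 mm thick, 110 mm long (along the cabinet's y), 141 mm above the bench, its axis 35 mm in front of the drawer's front board (29 mm free behind the bar); 29 mm below the cabinet's top. Moves with the drawer; its axes are the cabinet's
- lid: the dry case's yellow lid, 140 (x) x 140 (y) x 10 mm, hinged along its rear (+x) edge on a black case 60 mm high fixed in the drawer; origin at the middle of its front edge's underside, 82.5 mm above the bench when shut, so 102.5 mm with the edge 20 mm up; its x axis points back to the hinge and tips with it. The seal grips hardest when shut, some 12 to 17 N upward at the handle, and lets go within the first 10 mm; let go, the lid drops back to about 9 mm
- lid_handle (a point): middle of the lid's black bar handle: a round bar 11 mm thick, 70 mm long along the cabinet's y, its axis 35 mm above the lid's top, 30 mm behind the lid's front edge, 47 mm behind the inside of the drawer's front board; 127 mm above the bench when shut. Moves with drawer and lid. The lid's hinge axis, also along y, lies 110 mm behind it (cabinet's +x) and 45 mm below when shut
- ring_gauge: bystander: steel ring, 64 mm across, 18 mm high, lying on the middle of the cabinet's top; origin at its underside
- pot: bystander: jar with a blue cap, 52 mm across, 55 mm high, on the middle of the cabinet's top; origin at its underside
- vblock: bystander: dark steel V-block, 70 x 50 x 52 mm, on the bench just left (+y) of the drawer's path; origin at its underside
- plug_gauge: bystander: steel plug gauge standing upright, 44 mm across, 85 mm high, on the bench just right (-y) of the drawer's path; origin at its underside
- joystick: bystander: black joystick box with a red button, 130 x 110 mm, 100 mm high, on the bench to the right; origin at its underside
- pouch: bystander: flat black pouch, 170 x 85 x 22 mm, on the bench to the left; origin at its underside

How it is judged (in metres and radians):
On the way, in this order (a step that is already met when the one before it is completed fails the run):
1. the drawer is pulled out to its stop (value of joint drawer above 0.172 m), for 0.2 s.
2. the lid is broken free of its gasket with the drawer out (value of joint drawer above 0.168 m and height (world z) of lid above 0.0925 m), for 0.2 s.
At the end, for the whole second after the job is handed in: The drawer is still out within 12 mm of its stop, the lid stands still with its front edge 12 to 30 mm up, and it is held there by the gripper's fingers (touching it with more than 1 N) (value of joint drawer above 0.168 m and height (world z) of lid between 0.0945 and 0.1125 m and linear speed of lid below 0.01 m/s and contact force between the fingers and lid above 1 N); the arm keeps its last pose, push and grip.
It fails at once if the lid is flung wide (front edge more than 50 mm up) (height (world z) of lid above 0.1325 m).
It fails at once if a bystander (ring gauge, jar, V-block, plug gauge, joystick box or pouch) is pushed more than 30 mm from its place (distance of any of ring_gauge, pot, vblock, plug_gauge, joystick, pouch from where it was at the start of the episode above 0.03 m).
It also fails if it takes over 48 s, if anything falls off the work surface, if the arm or the gripper's body presses on something with over 40 N, if the wrist force passes 120 N, or if a joint passes its speed limit or range.

### The arm

A 7-joint arm with a two-finger parallel gripper is mounted at the origin on the work surface. World frame = base frame: x ahead of the robot, y to its left, z up, the work surface at z = 0. Lengths are in m, angles in degrees, forces in N, time in s.
With the tool pointing down it reaches from about 0.425 to 0.875 m from the base axis. Payload 4.7 kg.
Tool frame: the origin (TCP) lies midway between the tips of the shut fingers; the grasp point (between the pads) lies 19 mm behind it; z points along the fingers, y is the line along which they close (so a half turn about z gives the same grasp; the last joint's range is limited). The gripper opens to 87 mm and grips with 3 to 60 N. Pads are 19 mm wide; open, the fingers measure 117 mm over their backs; the gripper's body (75 mm by 190 mm) begins 51 mm behind the grasp point.
Start: joints at [72.771, 18.392, -4.016, 83.108, 1.295, 78.541, -3.26], TCP at [0.201, -0.618, 0.223] pointing down, gripper open.
Joint ranges: [-163.93, 163.93], [-17.29, 119.83], [-79.2, 71.16], [3.27, 140.29], [-89.18, 269.18], [5.43, 117.66], [-154.24, 154.24]. Speed limits (degrees/s): [147.25, 147.25, 180, 180, 180, 180, 180].

### API

Orientations are given as [roll, pitch, yaw] about the fixed x, y, z axes, in that order (R = Rz(yaw) Ry(pitch) Rx(roll)).
In Python, from cell import env, viewer, boxes_of, masks_of gives the robot as it stands. The module is installed in compiled form; this text tells all that it offers.
- The arm moves only by the tool apply_moves, never from a script. Its argument "moves" is a list of rows, each a list of 7 numbers: the shift along the tool's x, y, z scaled (see below), then the turn, a rotation vector about the tool's x, y, z scaled (see below), then the opening, from 0 (shut) to 1 (fully open). A call has 1 to 20 rows; each row is the pose to reach, as a shift and turn from the pose commanded when the call began, along the tool's axes at that moment; what a row does not reach only later rows make up. The controller multiplies each number of a shift by 0.2 m and each number of a turn by 1.5 rad. A row lasts 1/10 s, in which the tool goes at most 50 mm and 8.59 degrees, less where a joint would pass 70% of its speed; a pose out of reach is approached as far as the arm can. A call with a number of a shift or a turn outside -1 to 1 is refused whole. A call with a gripper value outside its range is refused whole. The fingers move at their own pace and stop on an object; "grip_force" is the grip in N (left out, the last holds). Time passes only in rows, so rows that repeat a pose let the fingers close. It gives the time, the measured TCP pose, the force, the opening and the grip force at its end, in the units of the state.
- env.get_obs(): the state, without advancing time (a new reading comes with each control period).
- viewer.read_camera(name): name is "scene" or "top" or "wrist"; returns the picture (480x640x3 uint8, red, green, blue); there is no depth.
- viewer.get_calibration(name): a dict with "fov_y" (degrees; the focal length in pixels is half the picture's height over the tangent of half this angle, whatever the lens; pixels are square), "cx", "cy" (the principal point, pixels), "position" and "orientation" of the camera in the world. Camera axes: x right, y up, looking along -z (the intrinsics and any distortion apply to the point x, -y, -z); pixel columns grow to the right and rows downward; lengths in m; the calibration is good to about 2 mm. A picture is of the moment at which its call begins: read the wrist's pose just before it. get_calibration takes no time and is no camera call; for the wrist camera it gives the pose at the moment of the call.
- env.sign_off(): hands the job in; it is judged then, once.
Trained networks look in the newest picture that a camera, given by its name, has taken for a name from the list of things; names that differ only in an ending like _2 or _b are one class to them, and where a whole thing is asked for, a point or a joint stands for the part that bears it (a point fixed in the world has none). Each returns a list of dicts, best first, with "conf" (0 to 1); they miss things now and then, are a little off and sometimes report something else, mostly with a low value. They report only what shows in the picture. A call takes as long as a camera call.
- boxes_of(camera, target): "location" ([column, row] in pixels, amid what is visible of it).
- masks_of(camera, target): "pixels" (480x640 bool, what is visible of it) and "location" ([column, row] in pixels, amid what is visible of it).
The state is a dict: "time_s": time; "qpos": joint angles; "joint_velocities": joint speeds; "effort": joint torques, N m; "tool_pos": TCP position; "tool_rot": TCP orientation; "force": force on the tool from outside, world axes, zero at the start; "wrist_torque": the same for the moment, N m; "grip_width": finger opening in m; "grasp_force": force on a finger pad.
Only numpy, scipy, OpenCV 4.12 (cv2) and the standard library are available. Lean on these libraries where they do the work, as an engineer would, in place of code of your own. Each camera call takes 0.05 s, during which the arm holds its last target. There are 200 camera calls.

## Working session

There is one attempt and no reset: what is moved stays moved. The work goes in short steps, Python scripts to look and compute and a tool call to move; the robot and the scene stay as the last step left them, time stands still between calls to the robot, and variables do not carry over. Pictures are saved under pics/ and viewed, at most 10 in all, crops included, and the job is handed in when it is done.

Besides the shell and the picture viewer there is one more tool, called after "Request:" in YAML: its name, and indented under it one key for each argument. apply_moves: Moves the arm, as the interface text tells. Shifts and turns lie within -1 to 1; 1 stands for 0.2 m of shift or 1.5 rad of turn. Its arguments: {"type":"object","properties":{"moves":{"type":"array","items":{"type":"array","items":{"type":"number","minimum":-1,"maximum":1}}},"grip_force":{"type":"number"}},"required":["moves"]}

```bash
mkdir -p pics
cat > h.py <<'E'
import numpy as np, cv2
from cell import env, viewer, boxes_of, masks_of
from scipy.spatial.transform import Rotation as R
def rot(o):
    o=np.array(o,float)
    if o.shape==(3,3): return o
    if o.size==4: return R.from_quat(o).as_matrix()
    return R.from_euler('xyz',o,degrees=True).as_matrix()
def ray(c,px):
    f=240/np.tan(np.radians(c['fov_y']/2))
    d=rot(c['orientation'])@np.array([(px[0]-c['cx'])/f,-(px[1]-c['cy'])/f,-1.])
    return np.array(c['position']),d
def at_z(c,px,z):
    p,d=ray(c,px); return p+d*(z-p[2])/d[2]
def proj(c,X):
    f=240/np.tan(np.radians(c['fov_y']/2))
    v=rot(c['orientation']).T@(np.array(X)-c['position'])
    return np.array([c['cx']-f*v[0]/v[2], c['cy']+f*v[1]/v[2]])
def save(n,im): cv2.imwrite('pics/'+n,im[:,:,::-1])
E
python3 - <<'E'
from h import *
o=env.get_obs(); print({k:np.round(v,3) for k,v in o.items()})
H={'drawer_handle':.141,'lid_handle':.127,'cabinet':.17,'ring_gauge':.188,'pot':.225,'vblock':.052,'plug_gauge':.085,'joystick':.1,'pouch':.022}
for n in('scene','top'):
    save(n+'1.png',viewer.read_camera(n)); c=viewer.get_calibration(n); print(n,c)
    for t,z in H.items():
        for b in boxes_of(n,t)[:2]: print(t,round(b['conf'],2),np.round(b['location']),np.round(at_z(c,b['location'],z),3))
E
```

```text
{'time_s': np.float64(0.0), 'qpos': array([72.773, 18.44 , -4.016, 83.175,  1.296, 78.538, -3.26 ]), 'joint_velocities': array([ 0.046, -0.1  , -0.037,  0.025, -0.012, -0.008, -0.037]), 'effort': array([ 0.0000e+00, -4.9129e+01, -4.0400e-01, -3.1252e+01, -6.4000e-02,
        4.4000e-02,  0.0000e+00]), 'tool_pos': array([ 0.201, -0.618,  0.221]), 'tool_rot': array([-1.79892e+02,  6.00000e-03,  1.80370e+01]), 'force': array([-0.075,  0.239, -0.035]), 'wrist_torque': array([-0.032,  0.013, -0.046]), 'grasp_force': np.float64(0.0), 'grip_width': np.float64(0.087)}
scene {'fov_y': 43.44185723017609, 'cx': 312.43982477570404, 'cy': 241.74925229014653, 'position': array([ 1.13513748, -0.4937728 ,  1.33112258]), 'orientation': array([30.96182714,  0.83306384, 47.60293095])}
drawer_handle 0.76 [302. 267.] [ 0.629 -0.087  0.141]
drawer_handle 0.6 [108. 304.] [ 0.41  -0.46   0.141]
cabinet 0.56 [349. 324.] [ 0.808 -0.116  0.17 ]
cabinet 0.23 [380. 248.] [0.724 0.064 0.17 ]
ring_gauge 0.77 [358. 284.] [ 0.759 -0.043  0.188]
ring_gauge 0.2 [305. 266.] [ 0.652 -0.098  0.188]
pot 0.59 [330. 306.] [
[... 199 characters left out ...]
86 -0.459  0.1  ]
pouch 0.9 [379. 126.] [0.387 0.42  0.022]
pouch 0.25 [247. 336.] [ 0.627 -0.262  0.022]
top {'fov_y': 56.830208764692244, 'cx': 324.58391566908733, 'cy': 238.3488417815575, 'position': array([0.48352842, 0.008352  , 1.43533916]), 'orientation': array([  3.92977362,  -1.2065943 , -91.18275743])}
drawer_handle 0.58 [338. 209.] [ 0.657 -0.062  0.141]
lid_handle 0.63 [337. 204.] [ 0.675 -0.061  0.127]
ring_gauge 0.51 [329. 179.] [ 0.737 -0.035  0.188]
pot 0.58 [361. 170.] [ 0.754 -0.123  0.225]
vblock 0.62 [283. 209.] [0.673 0.105 0.052]
plug_gauge 0.66 [401. 222.] [ 0.62  -0.258  0.085]
joystick 0.56 [328. 181.] [ 0.749 -0.037  0.1  ]
pouch 0.98 [183. 305.] [0.378 0.426 0.022]
```

View pics/scene1.png

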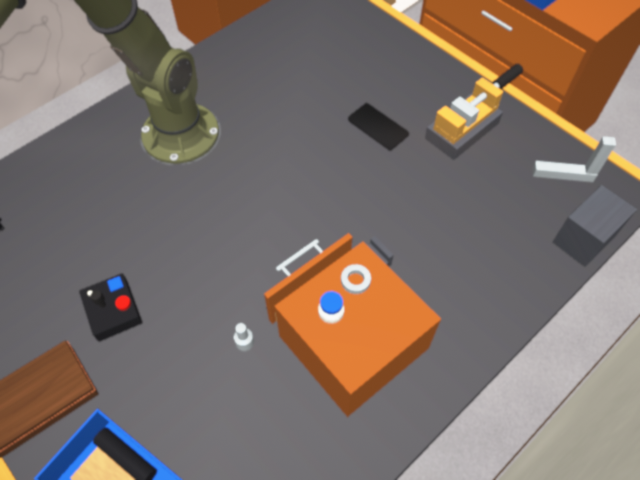

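View pics/top1.png

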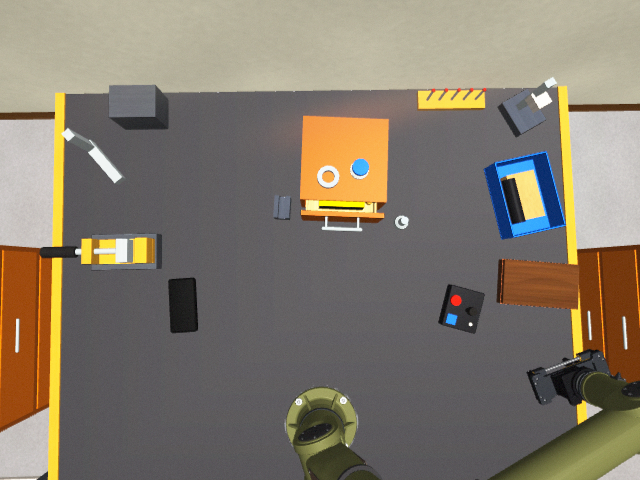

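The scene view shows the drawer bar from (280,269) to (320,243). In the top view it runs from (323,230) to (361,230), the drawer is slightly open and its path looks clear. I'll triangulate the bar ends.

Run:
```python
from h import *
s=viewer.get_calibration('scene');t=viewer.get_calibration('top')
print('base',proj(s,[0,0,0]),proj(t,[0,0,0]))
for a,b,z in [((279,270),(361,230),.141),((320,243),(323,230),.141),((331,299),(361,167),.225),((356,278),(328,176),.188),((352,237),(302,216),.156),((439,320),(389,0),.17),((267,297),(384,217),.156)]:
    p,d=ray(s,a);q,e=ray(t,b)
    k=np.linalg.lstsq(np.c_[d,-e],q-p,rcond=None)[0]
    print(np.round([at_z(s,a,z),at_z(t,b,z),(p+d*k[0]+q+e*k[1])/2],3).tolist(), np.linalg.norm(p+d*k[0]-q-e*k[1]))
for b in [(303,116),(389,119),(387,203)]: print(at_z(t,b,.17))
im=cv2.imread('pics/top1.png')[150:270,250:430]; cv2.imwrite('pics/c1.png',cv2.resize(im,None,fx=4,fy=4,interpolation=cv2.INTER_CUBIC))
```

```text
base [181.07587699 132.69051752] [320.81118789 422.42069847]
[[0.6, -0.13, 0.141], [0.594, -0.128, 0.141], [0.596, -0.128, 0.133]] 0.0018154648479085872
[[0.61, -0.015, 0.141], [0.596, -0.017, 0.141], [0.601, -0.013, 0.127]] 0.010286136169770923
[[0.76, -0.122, 0.225], [0.762, -0.124, 0.225], [0.761, -0.123, 0.23]] 5.079716219797528e-05
[[0.747, -0.036, 0.188], [0.746, -0.033, 0.188], [0.747, -0.034, 0.184]] 0.0019632643376061797
[[0.655, 0.044, 0.156], [0.637, 0.044, 0.156], [0.643, 0.049, 0.135]] 0.011336460744713428
[[0.928, 0.028, 0.17], [1.278, -0.227, 0.17], [1.008, -0.154, 0.591]] 0.015627588885348997
[[0.639, -0.197, 0.156], [0.63, -0.195, 0.156], [0.632, -0.195, 0.144]] 0.0038586167239173896
[0.9281556  0.03539614 0.17      ]
[ 0.91587078 -0.2155896   0.17      ]
[ 0.66861724 -0.20222471  0.17      ]
```

View pics/c1.png

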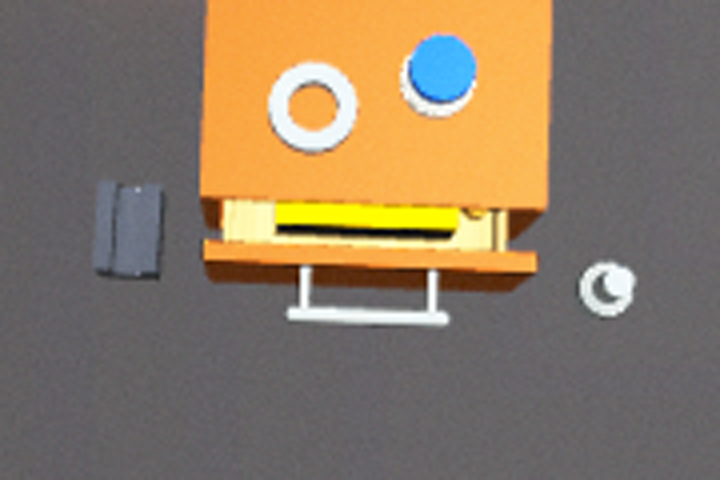

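The zoomed top view puts the bar from (322,228) to (362,230) in full-picture pixels, with the cabinet yaw at about -2.9° and the bar's middle near (0.597,-0.071). Next I'll work out the legs to a hover pose.

```bash
cat >> h.py <<'E'
def delta(p1,rpy1,p0=None,rpy0=None):
    o=env.get_obs()
    p0=o['tool_pos'] if p0 is None else p0; rpy0=o['tool_rot'] if rpy0 is None else rpy0
    A=rot(rpy0);B=rot(rpy1)
    return np.round(np.r_[A.T@(np.array(p1)-p0)/.2, R.from_matrix(A.T@B).as_rotvec()/1.5],3)
E
python3 - <<'E'
from h import *
t=viewer.get_calibration('top')
a=at_z(t,(322.2,228.3),.141);b=at_z(t,(362.,229.8),.141);print(a,b,(a+b)/2,np.degrees(np.arctan2(-(a-b)[0],(a-b)[1])))
W=[([.201,-.618,.223],[180,0,18]),([.3,-.45,.32],[180,0,38]),([.42,-.28,.34],[180,0,60]),([.56,-.125,.34],[180,0,80]),([.575,-.07,.34],[180,0,87])]
for (p,r),(q,s) in zip(W,W[1:]): print(delta(q,s,np.array(p),r).tolist())
E
```

```text
[ 0.60151785 -0.01436439  0.141     ] [ 0.59491369 -0.13106033  0.141     ] [ 0.59821577 -0.07271236  0.141     ] -3.2390764805922037
[0.73, -0.646, -0.485, -0.0, 0.0, -0.233]
[0.996, -0.3, -0.1, 0.0, 0.0, -0.256]
[1.021, 0.219, 0.0, -0.0, 0.0, -0.233]
[0.284, 0.026, 0.0, -0.0, 0.0, -0.081]
```

Request:
apply_moves:
  moves:
    - [0.2,-0.18,-0.4,0,0,-0.08,1]
    - [0.45,-0.4,-0.485,0,0,-0.16,1]
    - [0.73,-0.646,-0.485,0,0,-0.233,0.6]
    - [0.73,-0.646,-0.485,0,0,-0.233,0.345]

```text
time_s: 1.4
tool_pos: [0.2872, -0.472, 0.3144]
tool_rot: [179.9, 0.0, 38.2]
force: [1.2, -1.5, 0.1]
grip_width: 0.0776
grasp_force: 0.0
```

Request:
apply_moves:
  moves:
    - [0.25,-0.07,-0.03,0,0,-0.06,0.345]
    - [0.5,-0.15,-0.05,0,0,-0.13,0.345]
    - [0.75,-0.22,-0.08,0,0,-0.2,0.345]
    - [0.996,-0.3,-0.1,0,0,-0.256,0.345]

```text
time_s: 1.8
tool_pos: [0.4021, -0.3089, 0.3331]
tool_rot: [179.9, 0.0, 60.3]
force: [0.8, -0.8, 0.2]
grip_width: 0.0466
grasp_force: 0.0
```

Request:
apply_moves:
  moves:
    - [0.25,0.055,0,0,0,-0.06,0.345]
    - [0.5,0.11,0,0,0,-0.12,0.345]
    - [0.75,0.16,0,0,0,-0.18,0.345]
    - [1,0.22,0,0,0,-0.233,0.345]

```text
time_s: 2.2
tool_pos: [0.5367, -0.1611, 0.3329]
tool_rot: [179.9, 0.0, 80.3]
force: [0.4, -0.5, -0.1]
grip_width: 0.0308
grasp_force: 0.0
```

Request:
apply_moves:
  moves:
    - [0.15,0.026,0,0,0,-0.04,0.345]
    - [0.284,0.026,0,0,0,-0.081,0.345]
    - [0.284,0.026,0,0,0,-0.081,0.345]
    - [0.284,0.026,0,0,0,-0.081,0.345]

```text
time_s: 2.6
tool_pos: [0.5503, -0.108, 0.3326]
tool_rot: [180.0, 0.1, 87.1]
force: [-0.2, -1.0, -0.4]
grip_width: 0.0297
grasp_force: 0.0
```

Run:
```python
from h import *
o=env.get_obs(); print({k:np.round(o[k],3) for k in('time_s','qpos','tool_pos','tool_rot','grip_width','force')})
c=viewer.get_calibration('wrist'); save('w1.png',viewer.read_camera('wrist'))
print(c)
for b in boxes_of('wrist','drawer_handle')+boxes_of('wrist','lid_handle'): print(b['conf'],b['location'],at_z(c,b['location'],.141))
print(proj(c,[.598,-.0727,.141]),proj(c,[.6015,-.0144,.141]),proj(c,[.595,-.131,.141]))
```

```text
{'time_s': np.float64(2.6), 'qpos': array([ 40.306,   8.067, -35.761,  84.62 ,   4.788,  88.821,   1.771]), 'tool_pos': array([ 0.55 , -0.108,  0.333]), 'tool_rot': array([1.8000e+02, 8.3000e-02, 8.7055e+01]), 'grip_width': np.float64(0.03), 'force': array([-0.158, -1.023, -0.362])}
{'fov_y': 61.281740236874406, 'cx': 313.9176132982165, 'cy': 238.55560864147543, 'position': array([ 0.55416526, -0.03328684,  0.49580395]), 'orientation': array([-15.89972185,  -0.01743071,  -2.9942526 ])}
0.82 [419.4, 146.9] [ 0.64336864 -0.05752398  0.141     ]
0.62 [448.1, 155.5] [ 0.66816764 -0.06605948  0.141     ]
[366.63874123 167.58638494] [369.69716529  96.34956645] [364.3982952 232.5908136]
```

View pics/w1.png

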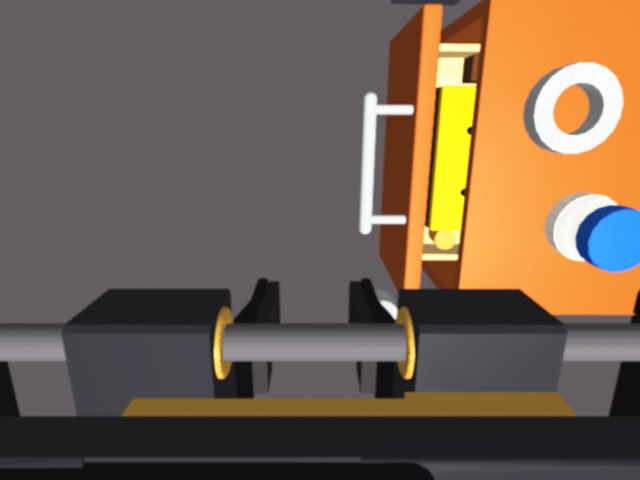

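The wrist view shows the bar from (371,95) to (365,233), which agrees with the predicted projection. So the middle of the bar is at (0.598,-0.073).

Run:
```python
from h import *
print(delta([.598,-.073,.21],[180,0,87]).tolist())
```

```text
[0.198, 0.229, 0.612, -0.0, 0.001, -0.002]
```

Request:
apply_moves:
  moves:
    - [0.1,0.115,0.2,0,0,0,0.345]
    - [0.198,0.229,0.4,0,0,0,0.345]
    - [0.198,0.229,0.612,0,0,0,0.345]
    - [0.198,0.229,0.612,0,0,0,0.345]
    - [0.198,0.229,0.612,0,0,0,0.345]
    - [0.198,0.229,0.612,0,0,0,0.345]

```text
time_s: 3.35
tool_pos: [0.5997, -0.072, 0.2129]
tool_rot: [179.8, 0.1, 86.9]
force: [0.4, 0.3, 0.4]
grip_width: 0.0303
grasp_force: 0.0
```

Run:
```python
from h import *
o=env.get_obs(); print({k:np.round(o[k],4) for k in('time_s','qpos','tool_pos','tool_rot','grip_width','force')})
c=viewer.get_calibration('wrist'); save('w2.png',viewer.read_camera('wrist'))
print(delta([.598,-.073,.122],[180,0,87]).tolist(),proj(c,[.598,-.0727,.141]),proj(c,o['tool_pos']))
```

```text
{'time_s': np.float64(3.35), 'qpos': array([ 35.0317,  16.3287, -37.0528,  89.9908,  10.1036,  76.8153,
        -6.2635]), 'tool_pos': array([ 0.5997, -0.072 ,  0.2129]), 'tool_rot': array([1.797641e+02, 6.520000e-02, 8.691730e+01]), 'grip_width': np.float64(0.0303), 'force': array([0.3888, 0.2713, 0.4448])}
[-0.006, -0.011, 0.456, 0.003, 0.001, -0.001] [310.63062778 252.11035132] [313.81310161 300.58132106]
```

View pics/w2.png

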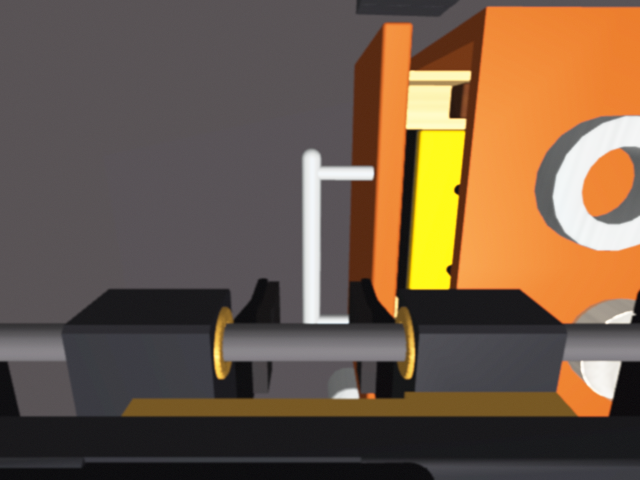

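The bar is at column 311, midway between the fingers and square to them, as predicted. I'll descend, close and check the grip.

Request:
apply_moves:
  moves:
    - [-0.006,-0.009,0.1,0,0,0,0.345]
    - [-0.006,-0.009,0.2,0,0,0,0.345]
    - [-0.006,-0.009,0.3,0,0,0,0.345]
    - [-0.006,-0.009,0.4,0,0,0,0.345]
    - [-0.006,-0.009,0.456,0,0,0,0.345]
    - [-0.006,-0.009,0.456,0,0,0,0.345]
    - [-0.006,-0.009,0.456,0,0,0,0.345]

```text
time_s: 4.1
tool_pos: [0.5975, -0.0719, 0.1203]
tool_rot: [179.9, 0.0, 87.0]
force: [-0.6, -0.6, 0.1]
grip_width: 0.03
grasp_force: 0.0
```

Request:
apply_moves:
  moves:
    - [0,0,0,0,0,0,0]
    - [0,0,0,0,0,0,0]
    - [0,0,0,0,0,0,0]
    - [0,0,0,0,0,0,0]
    - [0,0,0,0,0,0,0]
  grip_force: 20

```text
time_s: 4.6
tool_pos: [0.5973, -0.0717, 0.1194]
tool_rot: [179.9, 0.0, 87.0]
force: [0.7, -0.2, 2.5]
grip_width: 0.01
grasp_force: 19.9
```

Request:
apply_moves:
  moves:
    - [0,-0.05,0,0,0,0,0]
    - [0,-0.12,0,0,0,0,0]
    - [0,-0.2,0,0,0,0,0]
    - [0,-0.28,0,0,0,0,0]
    - [0,-0.36,0,0,0,0,0]
    - [0,-0.44,0,0,0,0,0]
    - [0,-0.52,0,0,0,0,0]
    - [0,-0.6,0,0,0,0,0]
    - [0,-0.67,0,0,0,0,0]
    - [0,-0.72,0,0,0,0,0]
    - [0,-0.72,0,0,0,0,0]
    - [0,-0.72,0,0,0,0,0]

```text
time_s: 5.8
tool_pos: [0.452, -0.0635, 0.1192]
tool_rot: [-179.9, -0.0, 87.1]
force: [-1.4, 2.1, 6.0]
grip_width: 0.0095
grasp_force: 19.6
```

Request:
apply_moves:
  moves:
    - [0,-0.02,0,0,0,0,0]
    - [0,-0.04,0,0,0,0,0]
    - [0,-0.06,0,0,0,0,0]
    - [0,-0.06,0,0,0,0,0]

```text
time_s: 6.2
tool_pos: [0.448, -0.0633, 0.1195]
tool_rot: [179.0, -0.1, 87.1]
force: [23.6, 1.7, -16.3]
grip_width: 0.0099
grasp_force: 20.3
```

The +x force of 24 N shows the drawer is at its stop. I'll relax the pull, release and rise.

Request:
apply_moves:
  moves:
    - [0,0.015,0,0,0,0,0]
    - [0,0.03,0,0,0,0,0]
    - [0,0.03,0,0,0,0,0.345]
    - [0,0.03,0,0,0,0,0.345]
    - [0,0.03,0,0,0,0,0.345]
    - [0,0.03,0,0,0,0,0.345]
    - [0,0.03,-0.1,0,0,0,0.345]
    - [0,0.03,-0.2,0,0,0,0.345]
    - [0,0.03,-0.3,0,0,0,0.345]
    - [0,0.03,-0.45,0,0,0,0.345]
    - [0,0.03,-0.6,0,0,0,0.345]
    - [0,0.03,-0.7,0,0,0,0.345]
    - [0,0.03,-0.7,0,0,0,0.345]
    - [0,0.03,-0.7,0,0,0,0.345]

```text
time_s: 7.6
tool_pos: [0.4464, -0.0641, 0.2582]
tool_rot: [-180.0, 0.0, 87.0]
force: [0.5, 0.2, 0.6]
grip_width: 0.0297
grasp_force: 0.0
```

Run:
```python
from h import *
o=env.get_obs(); print({k:np.round(o[k],4) for k in('time_s','qpos','tool_pos','tool_rot','grip_width','force')})
c=viewer.get_calibration('wrist'); save('w3.png',viewer.read_camera('wrist'))
cx=np.array([np.cos(np.radians(-3)),np.sin(np.radians(-3)),0]);h=np.array([.448,-.0645,.141])
L=h+.097*cx; L[2]=.127
print(L,proj(c,h),proj(c,L))
for b in boxes_of('wrist','drawer_handle')+boxes_of('wrist','lid_handle'): print(b['conf'],b['location'],at_z(c,b['location'],.141),at_z(c,b['location'],.127))
```

```text
{'time_s': np.float64(7.6), 'qpos': array([ 43.8866,  -6.8201, -35.6197, 105.4337,  -4.0001,  80.1739,
         6.1816]), 'tool_pos': array([ 0.4464, -0.0641,  0.2582]), 'tool_rot': array([-1.799667e+02,  2.150000e-02,  8.703650e+01]), 'grip_width': np.float64(0.0297), 'force': array([0.4656, 0.2443, 0.614 ])}
[ 0.54486706 -0.06957659  0.127     ] [316.14404142 232.28860523] [445.42327997 227.43763364]
0.77 [482.8, 185.1] [ 0.56518273 -0.03674556  0.141     ] [ 0.57091032 -0.03909888  0.127     ]
0.56 [489.8, 207.5] [ 0.57106975 -0.05288618  0.141     ] [ 0.57709114 -0.056045    0.127     ]
```

View pics/w3.png

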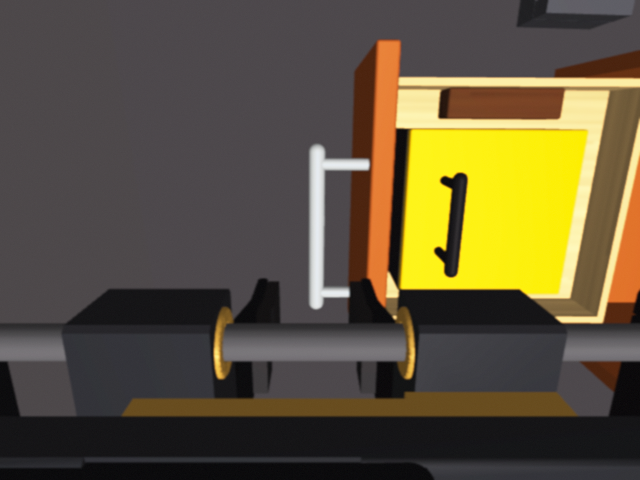

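The black lid bar runs from (460,178) to (451,272), with its middle at (455.5,225). That is about 10 px from the prediction, so I'll cross-check it with masks from the other cameras.

Run:
```python
from h import *
c=viewer.get_calibration('wrist')
print([np.round(at_z(c,p,.127),4).tolist() for p in[(460,178),(451,272),(455.5,225)]], [np.round(at_z(c,p,.141),4).tolist() for p in[(317,150),(316,303)]])
print('board rear top', at_z(c,(399,60),.156),at_z(c,(387,290),.156),'lid front top',at_z(c,(411,130),.0925),at_z(c,(402,285),.0925))
for n in('top','scene'):
    im=viewer.read_camera(n); save(n+'2.png',im); k=viewer.get_calibration(n)
    for t,z in(('lid_handle',.127),('drawer_handle',.141)):
        for b in boxes_of(n,t)[:2]: print(n,t,b['conf'],b['location'],at_z(k,b['location'],z))
    print(proj(k,[.5449,-.0696,.127]),proj(k,[.552,-.0696,.127]))
    if n=='top': A=cv2.resize(im[180:300,260:420],None,fx=3.75,fy=3.75,interpolation=cv2.INTER_CUBIC)
    else: B=cv2.resize(im[180:360,180:380],None,fx=2.5,fy=2.5,interpolation=cv2.INTER_CUBIC)
save('A.png',A)
save('B.png',B)
```

```text
[[0.5529, -0.0325, 0.127], [0.5492, -0.1047, 0.127], [0.5511, -0.0674, 0.127]] [[0.4507, -0.0065, 0.141], [0.4443, -0.1188, 0.141]]
board rear top [0.50278925 0.04488871 0.156     ] [ 0.49504842 -0.10448684  0.156     ] lid front top [0.52501317 0.00199048 0.0925    ] [ 0.5188497  -0.12804707  0.0925    ]
top lid_handle 0.86 [335.7, 227.4] [ 0.60472236 -0.05467072  0.127     ]
top drawer_handle 0.67 [333.7, 229.6] [ 0.59706307 -0.04798693  0.141     ]
[341.19913281 247.46383642] [341.14344504 245.06490129]
scene lid_handle 0.82 [294.5, 259.6] [ 0.5970181  -0.08183372  0.127     ]
scene drawer_handle 0.91 [278.7, 252.6] [ 0.5650333  -0.10092908  0.141     ]
[283.61701647 242.18759344] [285.61707608 244.10494114]
```

View pics/B.png

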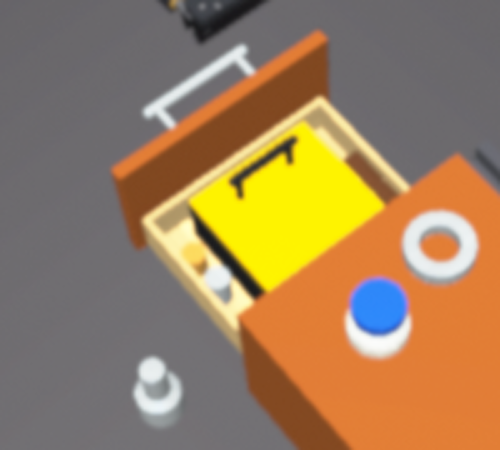

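In the scene crop the lid bar's middle is at full-picture (286,245), which matches x≈0.551, and the bystanders haven't moved. Next I'll move above the bar and check from near.

Run:
```python
from h import *
print(delta([.55,-.069,.2],[180,0,87]).tolist())
```

```text
[0.001, 0.518, 0.291, -0.0, -0.0, 0.001]
```

Request:
apply_moves:
  moves:
    - [0,0.13,0,0,0,0,0.5]
    - [0,0.27,0,0,0,0,0.5]
    - [0,0.4,0.1,0,0,0,0.5]
    - [0,0.518,0.2,0,0,0,0.5]
    - [0,0.518,0.291,0,0,0,0.5]
    - [0,0.518,0.291,0,0,0,0.5]
    - [0,0.518,0.291,0,0,0,0.5]
    - [0,0.518,0.291,0,0,0,0.5]

```text
time_s: 8.85
tool_pos: [0.5506, -0.0693, 0.2018]
tool_rot: [179.9, 0.0, 87.0]
force: [-0.1, -0.1, -0.5]
grip_width: 0.0435
grasp_force: 0.0
```

Run:
```python
from h import *
o=env.get_obs(); print({k:np.round(o[k],4) for k in('time_s','qpos','tool_pos','tool_rot','grip_width','force')})
c=viewer.get_calibration('wrist'); save('w4.png',viewer.read_camera('wrist'))
print(proj(c,[.5529,-.0325,.127]),proj(c,[.551,-.0674,.127]),proj(c,[.5492,-.1047,.127]))
```

```text
{'time_s': np.float64(8.85), 'qpos': array([ 39.5455,  10.5234, -39.13  ,  97.4719,   6.9235,  74.3364,
        -3.9336]), 'tool_pos': array([ 0.5506, -0.0693,  0.2018]), 'tool_rot': array([1.798979e+02, 4.290000e-02, 8.704190e+01]), 'grip_width': np.float64(0.0435), 'force': array([-0.0841, -0.1108, -0.5437])}
[314.10177273 189.8530759 ] [313.98835603 246.43541239] [314.23647071 302.27937532]
```

View pics/w4.png

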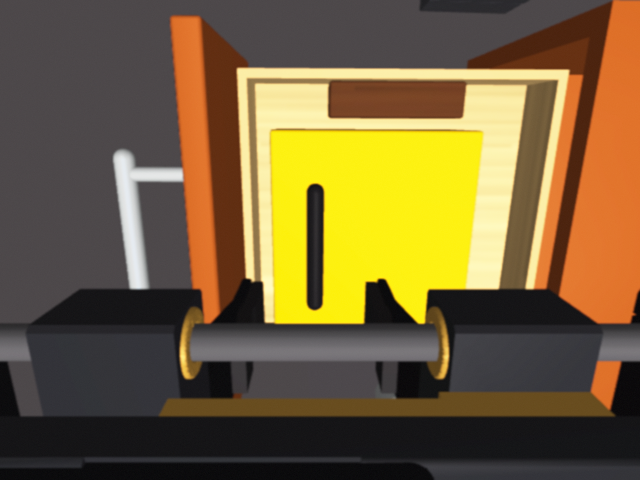

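The bar is at column 315, rows 186–308, centred between the fingers. Descend and grip.

Request:
apply_moves:
  moves:
    - [0,0,0.1,0,0,0,0.5]
    - [0,0,0.2,0,0,0,0.5]
    - [0,0,0.3,0,0,0,0.5]
    - [0,0,0.4,0,0,0,0.5]
    - [0,0,0.46,0,0,0,0.5]
    - [0,0,0.46,0,0,0,0.5]
    - [0,0,0.46,0,0,0,0.5]

```text
time_s: 9.6
tool_pos: [0.5508, -0.0693, 0.1096]
tool_rot: [179.9, 0.0, 87.0]
force: [1.3, 0.1, -0.2]
grip_width: 0.0438
grasp_force: 0.0
```

Request:
apply_moves:
  moves:
    - [0,0,0,0,0,0,0]
    - [0,0,0,0,0,0,0]
    - [0,0,0,0,0,0,0]
    - [0,0,0,0,0,0,0]
    - [0,0,0,0,0,0,0]
    - [0,0,0,0,0,0,0]
  grip_force: 45

```text
time_s: 10.2
tool_pos: [0.5513, -0.0693, 0.1088]
tool_rot: [179.9, -0.0, 87.0]
force: [3.1, 0.2, -1.7]
grip_width: 0.0095
grasp_force: 45.0
```

Request:
apply_moves:
  moves:
    - [0,0.002,-0.008,0,0,0,0]
    - [0,0.005,-0.016,0,0,0,0]
    - [0,0.008,-0.024,0,0,0,0]
    - [0,0.011,-0.032,0,0,0,0]
    - [0,0.015,-0.04,0,0,0,0]
    - [0,0.015,-0.04,0,0,0,0]
    - [0,0.015,-0.04,0,0,0,0]

```text
time_s: 10.9
tool_pos: [0.5538, -0.0694, 0.1148]
tool_rot: [179.9, -0.1, 87.0]
force: [8.3, -0.3, -12.4]
grip_width: 0.0096
grasp_force: 45.0
```

Request:
apply_moves:
  moves:
    - [0,0.003,-0.006,0,0,0,0]
    - [0,0.007,-0.012,0,0,0,0]
    - [0,0.01,-0.018,0,0,0,0]
    - [0,0.014,-0.024,0,0,0,0]
    - [0,0.017,-0.03,0,0,0,0]
    - [0,0.021,-0.036,0,0,0,0]
    - [0,0.021,-0.036,0,0,0,0]
    - [0,0.021,-0.036,0,0,0,0]
    - [0,0.021,-0.036,0,0,0,0]

```text
time_s: 11.8
tool_pos: [0.5578, -0.0698, 0.1227]
tool_rot: [180.0, -0.0, 87.0]
force: [5.4, -1.0, -7.1]
grip_width: 0.0097
grasp_force: 45.0
```

Run:
```python
from h import *
o=env.get_obs(); print({k:np.round(o[k],4) for k in('time_s','tool_pos','tool_rot','grip_width','force')})
w=viewer.read_camera('wrist'); s=viewer.read_camera('scene'); save('w5.png',w)
S=cv2.resize(s[180:360,180:380],None,fx=2.5,fy=2.5,interpolation=cv2.INTER_CUBIC); save('s5.png',np.hstack([cv2.resize(w,(300,225)),S[:225,:500]]))
```

```text
{'time_s': np.float64(11.8), 'tool_pos': array([ 0.5578, -0.0698,  0.1227]), 'tool_rot': array([ 1.799662e+02, -3.160000e-02,  8.703330e+01]), 'grip_width': np.float64(0.0097), 'force': array([ 5.3939, -0.9809, -7.0807])}
```

View pics/w5.png

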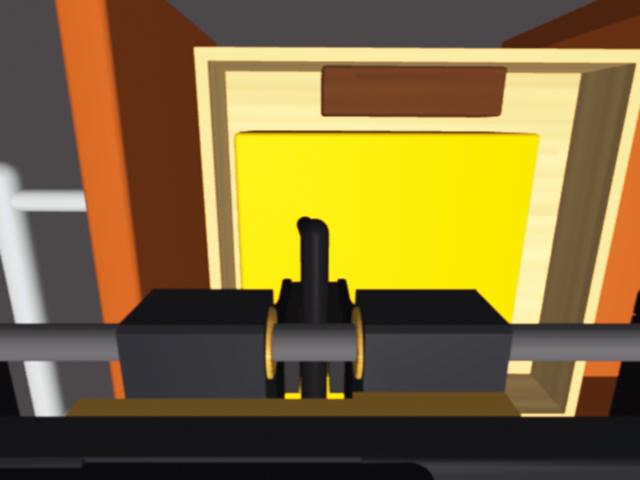

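The wrist view shows the bar, with its far end at (315,222), firmly between the pads and the lid tipped. I'll nudge to 20 mm and check numerically.

Request:
apply_moves:
  moves:
    - [0,0.003,-0.007,0,0,0,0]
    - [0,0.003,-0.007,0,0,0,0]
    - [0,0.003,-0.007,0,0,0,0]
    - [0,0.003,-0.007,0,0,0,0]
    - [0,0.003,-0.007,0,0,0,0]

```text
time_s: 12.4
tool_pos: [0.5585, -0.0698, 0.124]
tool_rot: [180.0, -0.0, 87.0]
force: [6.4, -0.5, -9.1]
grip_width: 0.01
grasp_force: 45.0
```

Run:
```python
from h import *
o=env.get_obs(); print({k:np.round(o[k],4) for k in('time_s','tool_pos','grip_width','force','grasp_force')})
c=viewer.get_calibration('wrist'); w=viewer.read_camera('wrist'); save('w6.png',w)
for z in(.127,.135,.142,.149): print(z,'bar end',proj(c,[.5529+.007*(z-.127)/.015,-.0325,z]),'lid corner(front,left) ',proj(c,[.525,.002,.0925+(z-.127)*1.3]))
print('drawer bar end at stop',proj(c,[.4507,-.0065,.141]),'10mm in',proj(c,[.4607,-.0065,.141]))
cv2.imwrite('pics/c6.png',w[90:340,0:400,::-1].repeat(2,0).repeat(2,1))
```

```text
{'time_s': np.float64(12.4), 'tool_pos': array([ 0.5585, -0.0698,  0.124 ]), 'grip_width': np.float64(0.01), 'force': array([ 6.4456, -0.5086, -9.0574]), 'grasp_force': np.float64(45.0088)}
0.127 bar end [295.24750404 220.01913263] lid corner(front,left)  [233.85501138 134.13613497]
0.135 bar end [303.98232584 224.23368133] lid corner(front,left)  [229.39924787 134.70017085]
0.142 bar end [312.36539943 228.27851164] lid corner(front,left)  [225.07003513 135.24818721]
0.149 bar end [321.54198565 232.70621153] lid corner(front,left)  [220.27051798 135.85573737]
drawer bar end at stop [  4.54949473 173.03921287] 10mm in [ 32.12861206 171.55998748]
```

View pics/c6.png

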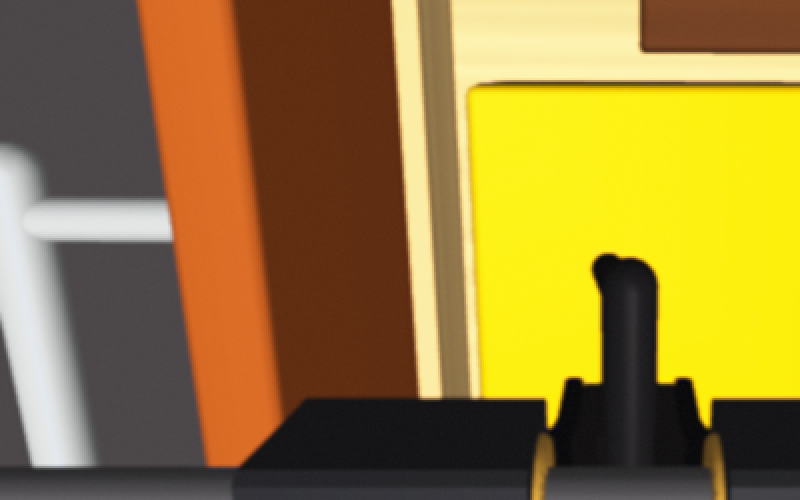

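The post under the bar shows about 13 px of tilt, which is close to 8°, so the front edge is about 20 mm up. The drawer bar end at (6,167) matches the stop position, and the grip is firm at 45 N. Handing in.

```bash
python3 -c "
from cell import env
print(env.sign_off())"
```

```text
the job is handed in; nothing more can be done
None
```

I pulled the drawer out to its stop, broke the lid free of its gasket and handed the job in at about 12.5 s with the gripper still holding it; by the last measurements its front edge is about 20 mm up, but no verdict came back.

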